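# Load a dispensing cartridge into the slotted holder

### The job

Take the amber cartridge with the blue sleeve out of the rack and slide it sideways into the slotted holder, its flange running under the clear keeper plate and past both spring catches, and press it firmly but gently onto the orange cushion behind them for a moment so that it beds in. Then let go and leave it hanging upright behind the catches; the cartridge is brittle, so feel your way and never force it, and leave everything else on the bench where it is.

Things in the scene. Friction and masses are not known exactly. Their poses are not given: they have to be found in the camera images.
- barrel_mid (a point): Amber cartridge, 130 mm tall, round, z up its axis; point on the axis 65 mm above the foot. White nose 16 mm across, tapering out by 18 mm up; amber barrel 22 mm across to 75 mm up; flange 36 mm across, 75 to 80 mm up. 60 to 130 g. At the start it stands in a 25 mm hole, 45 mm deep, of a grey rack 50 mm high. Brittle: breaks if pressed on the holder with over 22 N; aim for 14 N at most.
- sleeve (a point): Point on the cartridge's axis 115 mm above its foot: where to grip its blue sleeve (22 mm across, 80 to 130 mm above the foot). Gripped here, fingertips clear the keeper plate. Two other cartridges (yellow and red sleeves, 36 mm tall) stand in the rack 80 mm apart from it or from each other.
- slot (a point): Fixed aluminium holder, 160 long, 120 wide, 118 mm high. Point: middle of the slot's mouth, on the slotted plate's front edge and top face, 105 mm above the table. x points level into the slot, y across, z up. Plate 8 mm thick, free below down to 8 mm above the table; slot 25 mm wide, flared to 34 mm at the mouth. The flange rides on the plate's top, cartridge mid point then 10 mm below this point.
- keeper (a point): Front edge, top face, of the clear keeper plate, in the middle of its slot (28 mm wide), 40 mm in from the mouth. It is 5 mm thick; its underside is 8 mm above the slotted plate, so the 5 mm flange slides between the two and the sleeve sticks up through its slot. Blue side walls 44 mm apart stand between the plates. Same axes as slot.
- home_mean (a point): On the plate's top, 94 mm in from the mouth. A carriage with two catches and a cushion is locked at an unmeasured place: the true home of the cartridge's axis is up to 10 mm before or after this point (along x). The flange meets the catches 26 mm before home, takes up to 6 N to pass them, and 0.5 mm after home meets the cushion. Let go, it settles at home, held by the catches.
- cushion (a joint): Orange spring cushion that stops the flange: its travel in m, 0 = not pressed; 5 N per mm for 3 mm, then solid. To bed the cartridge in, press it at least 1.5 mm (a push of about 10 to 14 N is right) for half a second.
- catch_left (a joint): Left spring catch (slot's +y side), upright brass roller 10 mm in diameter: travel aside in m, 0 = out, about 0.004 as the flange's widest part passes it, 0 again when snapped behind the flange.
- catch_right (a joint): Right spring catch (slot's -y side), the same.

How it is judged:
By the outcome, as a careful person would: the job done as asked, in the order asked, and still so for the second after the job is handed in, with the robot touching nothing.
It also fails if it takes over 72 s, if anything falls off the work surface, if the arm or the gripper's body presses on something with over 40 N, if the wrist force passes 120 N, or if a joint passes its speed limit or range.

### The arm

A 7-joint arm with a two-finger parallel gripper is mounted at the origin on the work surface. World frame = base frame: x ahead of the robot, y to its left, z up, the work surface at z = 0. Lengths are in mm, angles in rad, forces in N, time in s.
With the tool pointing down it reaches from about 400 to 875 mm from the base axis. Payload 4.4 kg.
Tool frame: the origin (TCP) lies on the centre line of the jaws, within the pads' length; the fingertips stand 25 mm ahead of it and the grasp point (between the pads) lies 6 mm ahead of it (ctrl.finger_overhang is the distance from the TCP to the fingertips, in mm); z points along the fingers, y is the line along which they close (so a half turn about z gives the same grasp; the last joint's range is limited). The gripper opens to 85 mm and grips with 20 to 120 N. Pads are 22 mm wide; open, the fingers measure 114 mm over their backs; the gripper's body (76 mm by 85 mm) begins 54 mm behind the grasp point. The pads swing forward as they close: fully open they stand 13 mm farther back than shut.
Start: joints at [-0.066, 0.628, 0.038, 1.517, -0.027, 0.996, -0.02], TCP at [650.013, 0.026, 256.313] pointing down, gripper open.
Joint ranges: [-3.06, 3.06], [-0.37, 2.12], [-1.25, 1.32], [0.18, 2.47], [-1.1, 4.24], [0.23, 1.98], [-2.94, 2.94]. Speed limits (rad/s): [2.57, 2.57, 3.14, 3.14, 3.14, 3.14, 3.14].

### API

Orientations are given as [roll, pitch, yaw] about the fixed x, y, z axes, in that order (R = Rz(yaw) Ry(pitch) Rx(roll)).
In Python, from cell import ctrl gives the robot as it stands. The module is installed in compiled form; this text tells all that it offers.
- The arm moves only by the tool play_rows, never from a script. Its argument "targets" is a list of rows, each a list of 5 numbers: the closure, from 0 (fully open) to 1 (shut), then the shift along the tool's x, y, z in cm, then the turn about the tool's z in degrees. In form: [[gripper, dx, dy, dz, spin], ...]. A call has 1 to 10 rows; each row is the pose to reach, as a shift and turn from the pose commanded when the call began, along the tool's axes at that moment; what a row does not reach only later rows make up. A row lasts 1/10 s, in which the tool goes at most 50 mm and 8.59 degrees, less where a joint would pass 70% of its speed; a pose out of reach is approached as far as the arm can. A call with a gripper value outside its range is refused whole. The fingers move at their own pace and stop on an object; the grip force is fixed at half the most. Time passes only in rows, so rows that repeat a pose let the fingers close. It gives the time, the measured TCP pose, the force, the opening and the grip force at its end, in the units of the state.
- ctrl.read_state(): the state, without advancing time (a new reading comes with each control period).
- ctrl.get_image(name): name is "scene" or "side" or "wrist"; returns (picture, depth): 480x640x3 uint8, red, green, blue; 480x640 float32, mm along the optical axis (not along the pixel's ray), 0 where there is no reading.
- ctrl.calibration(name): a dict with "vfov" (degrees; the focal length in pixels is half the picture's height over the tangent of half this angle, whatever the lens; pixels are square), "cx", "cy" (the principal point, pixels), "extrinsics" (4x4, takes a point from camera to world coordinates); the wrist camera has in their place "mount" (4x4, takes a point from camera to tool coordinates, whose origin is the TCP and whose axes are the flange's). Camera axes: x right, y down, z forward; pixel columns grow to the right and rows downward; lengths in mm; the calibration is good to about 2 mm. The wrist camera is an equidistant fisheye: a pixel r from the principal point sees the ray r / f radians off the axis. A picture is of the moment at which its call begins: read the wrist's pose just before it. calibration takes no time and is no camera call.
- ctrl.finish_job(): hands the job in; it is judged then, once.
Trained networks look in the newest picture that a camera, given by its name, has taken for a name from the list of things; names that differ only in an ending like _2 or _b are one class to them, and where a whole thing is asked for, a point or a joint stands for the part that bears it (a point fixed in the world has none). Each returns a list of dicts, best first, with "confidence" (0 to 1); they miss things now and then, are a little off and sometimes report something else, mostly with a low value. They report only what shows in the picture. A call takes as long as a camera call.
- ctrl.search_frame(camera, name): "bbox" ([left, top, right, bottom] in pixels, round what is visible of it).
- ctrl.trace(camera, name): "pixels" (480x640 bool, what is visible of it) and "bbox" ([left, top, right, bottom] in pixels, round what is visible of it).
The state is a dict: "clock": time; "qpos": joint angles; "qd": joint speeds; "tau": joint torques, N m; "eef_pos": TCP position; "tool_rot": TCP orientation; "force": force on the tool from outside, world axes, zero at the start; "torque": the same for the moment, N m; "width": finger opening in mm; "gripper_force": force on a finger pad.
Only numpy, scipy, OpenCV 4.12 (cv2) and the standard library are available. Lean on these libraries where they do the work, as an engineer would, in place of code of your own. Each camera call takes 0.05 s, during which the arm holds its last target. There are 200 camera calls.

## Working session

There is one attempt and no reset: what is moved stays moved. The work goes in short steps, Python scripts to look and compute and a tool call to move; the robot and the scene stay as the last step left them, time stands still between calls to the robot, and variables do not carry over. Pictures are saved under pics/ and viewed, at most 10 in all, crops included, and the job is handed in when it is done.

Besides the shell and the picture viewer there is one more tool, called as name([rows], argument=value, ...), one row to a line, values as JSON. play_rows: Moves the arm, as the interface text tells. Its arguments: {"type":"object","properties":{"targets":{"type":"array"}},"required":["targets"]}

```bash
mkdir -p pics
cat > h.py <<'E'
from cell import ctrl
import numpy as np, cv2
np.set_printoptions(precision=2,suppress=True)
def world(cam,depth,mask):
    c=ctrl.calibration(cam); f=240/np.tan(np.radians(c['vfov'])/2)
    v,u=np.nonzero(mask&(depth>0)); z=depth[v,u]
    P=np.c_[(u-c['cx'])/f*z,(v-c['cy'])/f*z,z,np.ones_like(z)]
    return (np.array(c['extrinsics'])@P.T).T[:,:3],u,v
E
python3 - <<'E'
from h import *
s=ctrl.read_state();print({k:s[k] for k in('clock','eef_pos','tool_rot','force','width')})
for cam in('scene','side'):
    im,d=ctrl.get_image(cam);np.save(f'{cam}_d.npy',d);cv2.imwrite(f'pics/{cam}.png',im[:,:,::-1])
    for n in('barrel_mid','sleeve','cushion','catch_left'):
        for r in ctrl.trace(cam,n)[:3]:
            P,_,_=world(cam,d,r['pixels'])
            print(cam,n,round(r['confidence'],2),r['bbox'],np.median(P,0),P.min(0) if len(P) else '',P.max(0) if len(P) else '')
E
```

```text
{'clock': 0.0, 'eef_pos': array([649.4 ,   0.03, 255.37]), 'tool_rot': array([-3.14,  0.  ,  1.57]), 'force': array([-0.29,  0.33, -0.  ]), 'width': 85.10229343351222}
scene barrel_mid 0.85 [150.4, 270.3, 175.0, 308.2] [ 501.42 -284.45   92.67] [ 388.05 -313.76    4.05] [ 511.91 -268.09  137.13]
scene sleeve 0.58 [151.0, 269.9, 176.1, 306.9] [ 501.38 -284.43   92.67] [ 388.03 -305.81   -0.78] [ 511.91 -268.09  137.13]
scene cushion 0.53 [443.0, 250.5, 451.9, 256.5] [615.92 228.77 110.84] [564.6  218.09  26.77] [619.04 276.81 112.85]
side barrel_mid 0.78 [391.4, 340.1, 419.5, 399.2] [ 488.39 -289.08   91.09] [ 475.85 -301.82   -2.39] [ 594.81 -175.46  135.85]
side sleeve 0.78 [394.7, 340.0, 417.2, 398.3] [ 487.78 -289.23   93.09] [ 475.85 -301.82   36.23] [ 518.57 -241.61  135.57]
```

View pics/scene.png

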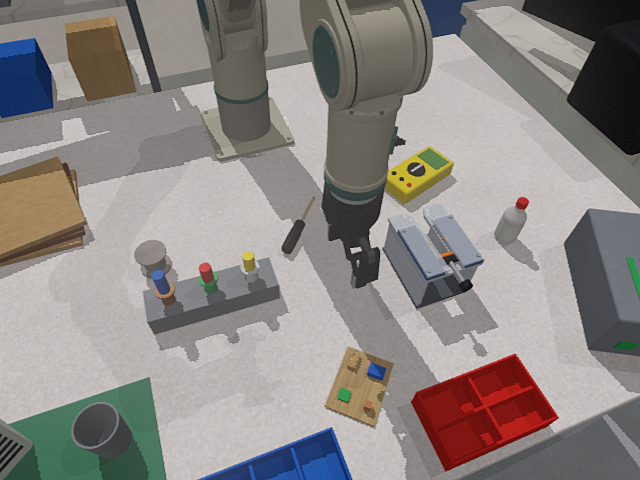

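View pics/side.png

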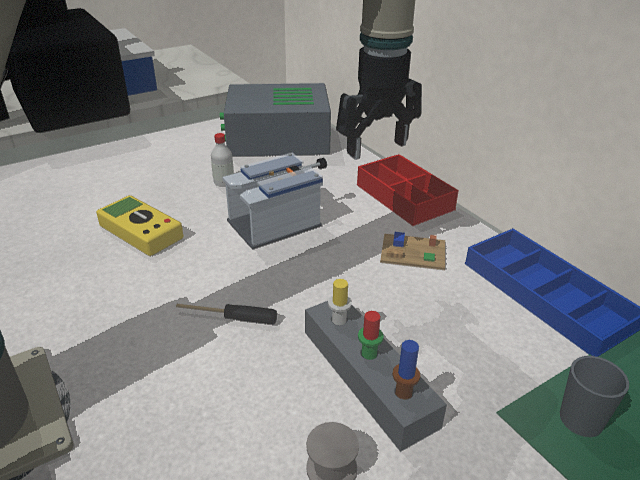

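Run:
```python
from h import *
from scipy.optimize import least_squares
def circ(P,r):
    return least_squares(lambda c:np.hypot(P[:,0]-c[0],P[:,1]-c[1])-r,np.median(P[:,:2],0)-0,loss='soft_l1',f_scale=1)
cl=[]
for cam in('scene','side'):
    d=np.load(f'{cam}_d.npy');im=cv2.imread(f'pics/{cam}.png')
    P,u,v=world(cam,d,d>0);C=im[v,u].astype(int)
    m=(abs(P[:,0]-500)<50)&(abs(P[:,1]+285)<45)
    blue=m&(C[:,0]>C[:,2]+60)&(P[:,2]>88)&(P[:,2]<131)
    q=circ(P[blue],11);print(cam,'sleeve',blue.sum(),q.x,'top',P[blue|(m&(P[:,2]>131))][:,2].max())
    h=(P[:,0]>480)&(P[:,0]<760)&(P[:,1]>90)&(P[:,1]<330)&(P[:,2]>60)&(P[:,2]<160)
    Q=P[h];top=(Q[:,2]>111)&(Q[:,2]<125)
    cl.append(np.c_[Q,C[h]])
    print(cam,'holder top z',np.median(Q[top],0),'hist',np.histogram(Q[:,2],bins=np.arange(60,161,5))[0])
    t=np.float32(Q[top][:,:2]);print(cv2.minAreaRect(t), cv2.boxPoints(cv2.minAreaRect(t)))
    rk=(P[:,2]>44)&(P[:,2]<55)&(P[:,0]>380)&(P[:,0]<620)&(P[:,1]<20)&(P[:,1]>-380)
    print('rack',cv2.boxPoints(cv2.minAreaRect(np.float32(P[rk][:,:2]))))
np.save('hold.npy',np.vstack(cl))
big=np.zeros((560,800,3),np.uint8)
for k,c in enumerate(cl):
    img=np.zeros((560,400,3),np.uint8)
    for x,y,z,b,g,r in c[np.argsort(c[:,2])]:
        i,j=int((760-x)*2),int((300-y)*2)
        if 0<=i<558 and 0<=j<398: img[i:i+3,j:j+3]=(b,g,r)
    big[:,k*400:k*400+400]=img
cv2.imwrite('pics/top.png',big)
```

```text
scene sleeve 7 [ 510.76 -297.74] top 137.12744083503878
scene holder top z [602.6  220.77 116.95] hist [  95   95   79   95   87   88   38  165  716  393  492 2395   69    0
    0    0    0    0    0    0]
((613.3674926757812, 224.64820861816406), (122.73165130615234, 163.31028747558594), 89.31289672851562) [[530.98 164.27]
 [694.28 162.31]
 [695.75 285.03]
 [532.45 286.99]]
rack [[ 379.14 -331.18]
 [ 530.31 -334.06]
 [ 535.13  -81.43]
 [ 383.96  -78.55]]
side sleeve 183 [ 474.94 -288.88] top 135.85435774554537
side holder top z [594.72 213.34 116.56] hist [ 204  210  218  162  170  161  142  234  819  333  390 1442   16    0
    0    0    0    0    0    0]
((614.3497314453125, 227.42352294921875), (127.68706512451172, 163.9230194091797), 89.20834350585938) [[531.51 164.72]
 [695.42 162.45]
 [697.19 290.13]
 [533.28 292.39]]
rack [[ 379.06 -329.86]
 [ 530.08 -333.08]
 [ 535.52  -77.55]
 [ 384.49  -74.33]]
```

View pics/top.png

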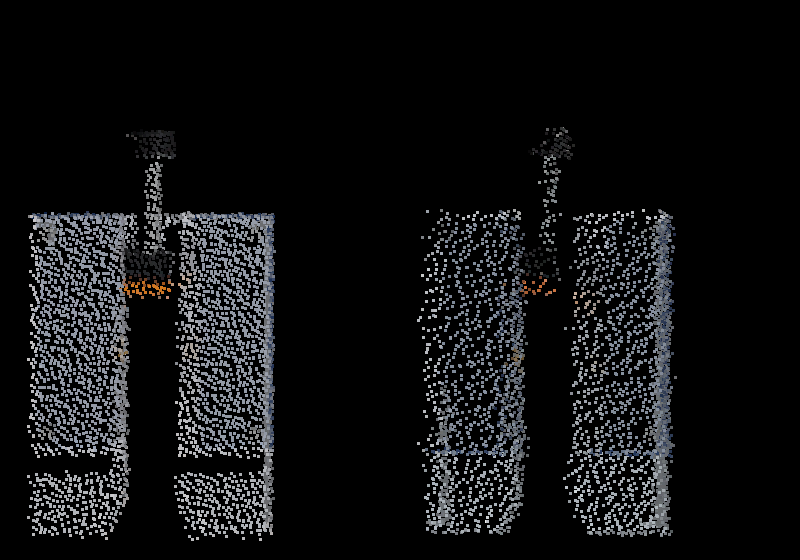

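Run:
```python
from h import *
from scipy.optimize import least_squares
for cam in('scene','side'):
    d=np.load(f'{cam}_d.npy');im=cv2.imread(f'pics/{cam}.png')
    P,u,v=world(cam,d,d>0);C=im[v,u].astype(int)
    cp=np.array(ctrl.calibration(cam)['extrinsics'])[:2,3]
    m=(abs(P[:,0]-498)<35)&(abs(P[:,1]+287)<35)
    A=P[m&(P[:,2]>92)&(P[:,2]<131)];T=P[m&(P[:,2]>132.5)];F=P[m&(P[:,2]>80)&(P[:,2]<90)]
    md=np.median(A[:,:2],0);di=md-cp;di/=np.hypot(*di)
    q=least_squares(lambda c:np.hypot(*(A[:,:2]-c).T)-11,md+8*di,loss='soft_l1',f_scale=1)
    print(cam,'cam',cp,len(A),'fit',q.x,np.abs(q.fun).mean(),'top',len(T),T.mean(0),T.min(0),T.max(0),'fl',len(F),F.min(0),F.max(0))
    print(np.c_[A,C[m&(P[:,2]>92)&(P[:,2]<131)]][::max(1,len(A)//8)])
    # other sleeves tops
    rk=(P[:,2]>95)&(P[:,0]>400)&(P[:,0]<560)&(P[:,1]<-90)&(P[:,1]>-250); 
    for lo,hi in((-250,-170),(-170,-90)):
        k=rk&(P[:,1]>lo)&(P[:,1]<hi);print('other',k.sum(),np.median(P[k],0),P[k][:,2].max())
    g=(P[:,2]>47)&(P[:,2]<53)&(P[:,0]>450)&(P[:,0]<540)&(P[:,1]<-80)&(P[:,1]>-330)
    print('rack',cv2.boxPoints(cv2.minAreaRect(np.float32(P[g][:,:2]))))
```

```text
scene cam [1010.37 -193.18] 166 fit [ 493.04 -285.75] 0.6015224409249387 top 98 [ 494.09 -285.63  134.28] [ 483.34 -295.45  132.54] [ 504.48 -274.69  137.13] fl 157 [ 479.6  -303.13   80.38] [ 511.91 -268.49   89.76]
[[ 493.26 -275.02  125.73   95.     81.     77.  ]
 [ 502.5  -283.08  127.31  101.     70.     62.  ]
 [ 496.58 -275.53  111.37   91.     59.     52.  ]
 [ 504.77 -286.32  122.7   111.     73.     64.  ]
 [ 500.1  -277.07  107.48   98.     67.     61.  ]
 [ 503.1  -288.8   111.75  109.     70.     59.  ]
 [ 501.17 -279.01  100.11   99.     69.     61.  ]
 [ 505.22 -285.97  103.37  107.     73.     63.  ]
 [ 503.27 -287.8    94.64  108.     72.     61.  ]]
other 187 [ 501.74 -205.68  118.32] 122.07905704421842
other 180 [ 503.79 -126.31  118.15] 123.1665960815103
rack [[ 457.17 -329.8 ]
 [ 529.63 -331.31]
 [ 534.86  -81.6 ]
 [ 462.4   -80.08]]
side cam [ 127.   -641.64] 369 fit [ 494.97 -282.45] 0.5251947592056603 top 181 [ 494.02 -283.63  134.07] [ 483.31 -293.91  132.51] [ 504.94 -272.36  135.85] fl 317 [ 475.85 -301.82   80.09] [ 513.47 -265.6    89.81]
[[ 485.63 -276.94  129.5   101.     66.     51.  ]
 [ 484.75 -284.6   124.47  116.     70.     57.  ]
 [ 493.04 -293.84  124.68  102.     59.     53.  ]
 [ 488.08 -289.29  117.99  113.     70.     55.  ]
 [ 484.32 -283.42  109.3   111.     64.     49.  ]
 [ 491.4  -294.04  111.51  105.     64.     55.  ]
 [ 487.72 -289.86  104.28  110.     64.     49.  ]
 [ 485.14 -286.22   96.82  114.     67.     50.  ]
 [ 489.51 -293.26   93.58  109.     65.     55.  ]]
other 341 [ 492.38 -208.03  115.33] 121.95341055009544
other 301 [ 494.91 -128.62  114.66] 122.00586345350621
rack [[ 456.57 -328.09]
 [ 529.09 -329.99]
 [ 535.59  -81.72]
 [ 463.07  -79.82]]
```

play_rows([
  [0.3,-4,-2.2,0.5,0],
  [0.3,-8,-4.4,1,0],
  [0.3,-12,-6.6,1.5,0],
  [0.3,-16,-8.8,2,0],
  [0.3,-20,-11,2.5,0],
  [0.3,-24,-13.2,3,0],
  [0.3,-27,-14.8,3.5,0],
  [0.3,-28.46,-15.6,4,0],
  [0.3,-28.46,-15.6,4,0],
])

```text
clock: 1.4
eef_pos: [492.4, -286.6, 215.8]
tool_rot: [-3.14, 0.0, 1.566]
force: [0.5, 0.2, -0.4]
width: 59.7
gripper_force: 0.0
```

Run:
```python
from h import *
s=ctrl.read_state();print({k:s[k] for k in('clock','eef_pos','tool_rot','force','width')})
im,d=ctrl.get_image('wrist');c=ctrl.calibration('wrist');print(c)
cv2.imwrite('pics/w1.png',im[:,:,::-1])
```

```text
{'clock': 1.4, 'eef_pos': array([ 492.43, -286.63,  215.78]), 'tool_rot': array([-3.14,  0.  ,  1.57]), 'force': array([ 0.5 ,  0.18, -0.42]), 'width': 59.66086433915194}
{'vfov': 65.70646984690485, 'cx': 320.65682181928406, 'cy': 241.56616397761405, 'mount': array([[   0.  ,   -0.95,   -0.31,   82.08],
       [   1.  ,    0.  ,    0.  ,   -0.68],
       [   0.  ,   -0.31,    0.95, -117.42],
       [   0.  ,    0.  ,    0.  ,    1.  ]])}
```

View pics/w1.png

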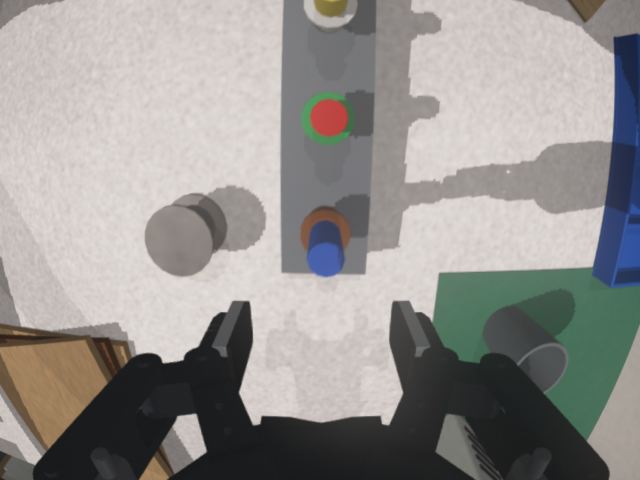

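```bash
cat >> h.py <<'E'
def wtool(d,mask):
    c=ctrl.calibration('wrist'); f=240/np.tan(np.radians(c['vfov'])/2)
    v,u=np.nonzero(mask&(d>0)); z=d[v,u].astype(float)
    a=u-c['cx'];b=v-c['cy'];r=np.hypot(a,b)+1e-9;t=np.tan(r/f)
    P=np.c_[a/r*t*z,b/r*t*z,z,np.ones_like(z)]
    return (np.array(c['mount'])@P.T).T[:,:3],u,v
E
python3 - <<'E'
from h import *
for i in range(2):
    s=ctrl.read_state();im,d=ctrl.get_image('wrist');print(s['eef_pos'],s['tool_rot'])
m=np.zeros(d.shape,bool);m[200:285,290:360]=1
P,u,v=wtool(d,m)
print(np.histogram(P[:,2],bins=np.arange(70,175,5)))
C=im[v,u].astype(int);bl=(C[:,2]>C[:,0]+50)
T=P[bl&(abs(P[:,2]-80)<4)];print('top',len(T),T.mean(0),T.min(0),T.max(0))
am=(C[:,0]>C[:,2]+25)&(abs(P[:,2]-131)<5);A=P[am];print('flange',len(A),A.min(0),A.max(0),cv2.minEnclosingCircle(np.float32(A[:,:2])))
E
```

```text
[ 494.17 -284.19  216.07] [ 3.14 -0.    1.57]
[ 495.24 -282.76  216.29] [ 3.14 -0.    1.57]
(array([   0,    5, 1037,  106,   89,   81,   73,   78,   77,   62,   57,
         64,  878,   11,    0,    0,    0,    0,   58, 2894]), array([ 70,  75,  80,  85,  90,  95, 100, 105, 110, 115, 120, 125, 130,
       135, 140, 145, 150, 155, 160, 165, 170]))
top 973 [ 1.39 -1.16 81.49] [ -9.25 -11.47  79.44] [11.31  9.43 83.83]
flange 824 [-10.3  -18.2  129.76] [ 18.21  15.84 135.54] ((0.951958954334259, -1.4422115087509155), 18.09337615966797)
```

play_rows([
  [0.3,0.05,-0.06,3.5,0],
  [0.3,0.05,-0.06,7,0],
  [0.3,0.05,-0.06,9,0],
  [0.3,0.05,-0.06,9,0],
  [0.3,0.05,-0.06,9,0],
  [0.9,0.05,-0.06,9,0],
  [0.9,0.05,-0.06,9,0],
  [0.9,0.05,-0.06,9,0],
  [0.9,0.05,-0.06,9,0],
  [0.9,0.05,-0.06,9,0],
])

```text
clock: 2.55
eef_pos: [494.3, -284.5, 127.7]
tool_rot: [3.139, 0.001, 1.571]
force: [-0.6, 0.6, 6.2]
width: 20.3
gripper_force: 58.4
```

play_rows([
  [0.9,0,0,-0.5,0],
  [0.9,0,0,-2,0],
  [0.9,0,0,-4,0],
  [0.9,0,0,-7,0],
  [0.9,0,0,-10,0],
  [0.9,0,0,-13,0],
  [0.9,0,0,-13.5,0],
  [0.9,0,0,-13.5,0],
])

```text
clock: 3.35
eef_pos: [493.6, -284.3, 262.3]
tool_rot: [3.14, 0.001, 1.571]
force: [1.1, 0.7, -0.5]
width: 20.6
gripper_force: 59.2
```

Run:
```python
from h import *
s=ctrl.read_state();print({k:s[k] for k in('clock','eef_pos','tool_rot','force','width')})
for cam in('scene','side'):
    d=np.load(f'{cam}_d.npy');P,u,v=world(cam,d,d>0)
    for x0 in range(330,500,20):
        k=(P[:,0]>x0)&(P[:,0]<x0+20)&(abs(P[:,1]-224)<70)&(P[:,2]<100)
        print(cam,x0,k.sum(),np.percentile(P[k][:,2],[50,98]) if k.sum() else '', P[k&(P[:,2]>10)][:,1].min() if (k&(P[:,2]>10)).any() else '')
```

```text
{'clock': 3.35, 'eef_pos': array([ 493.61, -284.27,  262.27]), 'tool_rot': array([3.14, 0.  , 1.57]), 'force': array([ 1.12,  0.73, -0.5 ]), 'width': 20.623328895435666}
scene 330 201 [37.2  42.29] 247.75801847256758
scene 350 252 [24.25 41.95] 254.18077625891965
scene 370 322 [12.06 42.12] 259.70135428124723
scene 390 308 [-0.37 35.57] 267.62032658333396
scene 410 218 [-0.77  2.  ] 
scene 430 198 [-0.68  2.31] 
scene 450 172 [-0.84  2.19] 
scene 470 98 [-0.83  1.98] 
scene 490 181 [27.01 97.87] 164.7597429575007
side 330 660 [ 0.3  40.65] 248.97689124568433
side 350 621 [ 0.02 40.35] 255.4009354662578
side 370 619 [-0.34 40.22] 260.6895254360545
side 390 458 [-0.82 31.9 ] 268.0815203388911
side 410 434 [-1.17  1.47] 
side 430 426 [-1.03  1.15] 
side 450 414 [-1.14  1.19] 
side 470 402 [-1.05  1.36] 
side 490 996 [18.37 98.98] 164.91626902784458
```

play_rows([
  [0.9,2,-0.3,0,0],
  [0.9,6,-1,0,0],
  [0.9,10.5,-1.5,0,0],
  [0.9,15,-2,0,0],
  [0.9,19.5,-3,0,0],
  [0.9,24,-4,0,0],
  [0.9,28.5,-5,0,0],
  [0.9,33,-5.4,0,0],
  [0.9,37.5,-5.4,0,0],
  [0.9,40,-5.4,0,0],
])

```text
clock: 4.35
eef_pos: [437.8, 119.7, 260.0]
tool_rot: [-3.139, -0.001, 1.575]
force: [0.2, -1.5, -1.3]
width: 20.2
gripper_force: 59.2
```

play_rows([
  [0.9,3,0,1,0],
  [0.9,6,0,2,0],
  [0.9,9,0,3,0],
  [0.9,10.9,0,5,0],
  [0.9,10.9,0,5,0],
  [0.9,10.9,0,5,0],
  [0.9,10.9,0,5,0],
])

```text
clock: 5.05
eef_pos: [439.4, 223.4, 211.2]
tool_rot: [-3.141, 0.001, 1.569]
force: [0.1, 0.2, -0.9]
width: 20.5
gripper_force: 59.2
```

Run:
```python
from h import *
for i in range(3):
    s=ctrl.read_state();im,d=ctrl.get_image('wrist');print(s['eef_pos'],s['tool_rot'],s['force'],s['clock'])
cv2.imwrite('pics/w2.png',im[:,:,::-1]);np.savez('w2.npz',im=im,d=d)
```

```text
[439.43 223.43 211.22] [-3.14  0.    1.57] [ 0.06  0.22 -0.93] 5.05
[439.68 223.51 211.52] [3.14 0.   1.57] [-0.22 -1.28 -0.62] 5.1
[439.79 223.65 211.71] [3.14 0.   1.57] [ 0.81 -0.3   0.24] 5.15
```

View pics/w2.png

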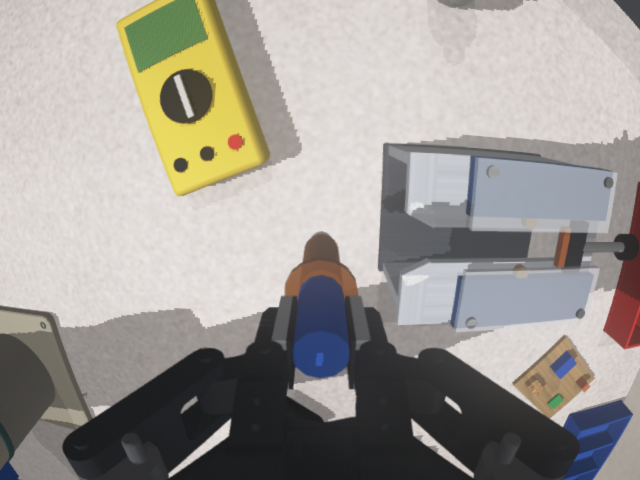

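Run:
```python
from h import *
w=np.load('w2.npz');d=w['d'];im=w['im']
P,u,v=wtool(d,d>0)
W=np.c_[439.7+P[:,1],223.6+P[:,0],211.6-P[:,2]]   # world via nominal yaw
def edges(Q,name,zl,zh,xs):
    Q=Q[(Q[:,2]>zl)&(Q[:,2]<zh)&(Q[:,1]>160)&(Q[:,1]<292)]
    L=[];R=[];X=[]
    for x in xs:
        s=np.sort(Q[abs(Q[:,0]-x)<4][:,1]); s=s[(s>180)&(s<270)]
        if len(s)<10: continue
        g=np.diff(s);k=g.argmax()
        if g[k]>15: X.append(x);R.append(s[k]);L.append(s[k+1])
    X,L,R=map(np.array,(X,L,R));M=(L+R)/2
    if len(X)>1:
        p=np.polyfit(X,M,1);print(name,'width',(L-R),'mid',M,'X',X[[0,-1]],'yaw',np.degrees(p[0]))
def rep(Q,n):
    print(n)
    edges(Q,'keeper',114,122,range(540,604,8)); edges(Q,'plate',101,109,range(494,532,6))
    k=Q[(Q[:,2]>114)&(Q[:,2]<122)&(Q[:,1]>160)&(Q[:,1]<292)&(Q[:,0]<655)]
    c=k[(abs(k[:,1]-224)>22)]
    print(' keeper x ',np.percentile(c[:,0],[.5,99.5]),'y',np.percentile(c[:,1],[.5,99.5]),'z',np.median(c[:,2]))
    for s,l in((1,'L'),(-1,'R')):
        f=c[s*(c[:,1]-224)>22]; 
        print('  keeper front',l,np.percentile(f[:,0],1))
    p=Q[(Q[:,2]>102)&(Q[:,2]<108)&(Q[:,1]>160)&(Q[:,1]<292)&(Q[:,0]>470)&(Q[:,0]<530)];print(' plate front',np.percentile(p[:,0],[.5,2]),'z',np.median(p[:,2]))
    for s in(1,-1): 
        f=p[s*(p[:,1]-224)>22];print('   front',s,np.percentile(f[:,0],1),'outer y',np.percentile(f[:,1],[.5,99.5]))
rep(W,'wrist')
H=np.load('hold.npy');n=np.flatnonzero(np.diff(H[:,0])<-1e9)
rep(H[:,:3],'both ext')
# cushion
C=im[v,u].astype(int);o=(C[:,0]>C[:,2]+60)&(W[:,0]>580)&(W[:,0]<640)&(W[:,2]>95)&(W[:,2]<125)&(abs(W[:,1]-224)<22)
print('orange',o.sum(),W[o].min(0),W[o].max(0),np.median(W[o],0))
# held cartridge: flange/barrel
o=(C[:,0]>C[:,2]+20)&(abs(P[:,0])<25)&(abs(P[:,1])<25)&(P[:,2]>30)&(P[:,2]<130)
A=P[o];print('fl',np.histogram(A[:,2],bins=np.arange(30,131,5)))
F=A[(A[:,2]>35)&(A[:,2]<45)];print(F.min(0),F.max(0))
for z0 in range(45,110,10):
    B=A[(A[:,2]>z0)&(A[:,2]<z0+10)]
    if len(B)>5:print(z0,B.min(0),B.max(0))
```

```text
wrist
keeper width [27.85 27.63 27.45 27.77 27.95 27.26 27.39 27.2 ] mid [229.47 229.42 229.63 229.67 229.57 229.41 229.46 229.25] X [540 596] yaw -0.17368432802957284
plate width [38.53 31.81 25.76 23.64 24.35 24.75 24.59] mid [229.68 229.31 229.77 229.25 229.61 229.59 229.46] X [494 530] yaw -0.08999165990969765
 keeper x  [533.22 652.52] y [169.45 288.96] z 117.559739294443
  keeper front L 533.5369527669435
  keeper front R 533.3188757704972
 plate front [493.28 493.72] z 104.60290040004256
   front 1 493.44617432488445 outer y [246.24 289.03]
   front -1 493.3678600919348 outer y [169.29 201.83]
both ext
keeper width [24.87 24.44 25.66 24.42 25.59 24.67 22.95 20.7 ] mid [225.84 225.79 226.21 226.75 225.34 226.24 225.76 227.99] X [540 596] yaw 1.1580791709729434
plate width [36.84 27.2  22.2  21.53 19.8  19.81 20.58] mid [225.95 226.89 227.04 226.7  227.02 226.04 226.36] X [494 530] yaw -0.1642373156926838
 keeper x  [533.24 652.92] y [164.41 286.94] z 117.00440045634082
  keeper front L 534.2286123367609
  keeper front R 533.6128898805512
 plate front [492.6  493.83] z 104.01940769817804
   front 1 493.14462626344175 outer y [246.43 287.86]
   front -1 492.73475712809494 outer y [164.64 201.67]
orange 199 [612.78 214.66 109.93] [619.96 240.63 113.06] [616.11 227.56 111.59]
fl (array([   0,    0, 1434,  118,    0,    0,    0,   60,  102,   94,  103,
         92,   83,   75,   70,    3,    0,    1,    0,    0]), array([ 30,  35,  40,  45,  50,  55,  60,  65,  70,  75,  80,  85,  90,
        95, 100, 105, 110, 115, 120, 125, 130]))
[  0.52 -17.89  41.27] [20.09 16.97 44.96]
45 [  6.69 -18.05  45.01] [20.52 15.82 48.71]
65 [ 7.59 -9.9  65.09] [13.5   8.92 74.99]
75 [  4.84 -10.89  75.04] [13.47  9.6  84.96]
85 [  5.7  -10.71  85.01] [13.47  9.54 94.78]
95 [  4.65 -11.    95.09] [ 13.55   9.42 104.97]
```

Run:
```python
from h import *
w=np.load('w2.npz');d=w['d'];im=w['im']
P,u,v=wtool(d,d>0);C=im[v,u].astype(int)
o=(C[:,0]>C[:,2]+20)&(np.hypot(P[:,0]-2.4,P[:,1]+.6)<17)&(P[:,2]>38)&(P[:,2]<50)&(P[:,0]>3)
A=P[o];h,b=np.histogram(A[:,2],bins=np.arange(38,50,.5));print(np.c_[b[:-1],h][h>0].T);print(np.median(A[:,2]))
i=A[np.hypot(A[:,0]-2.4,A[:,1]+.6)<15.5];print(np.median(i[:,2]),len(i))
# depth of the bottom edge
for lo,hi in((14,18),(18,22)):
    q=P[(C[:,0]>C[:,2]+20)&(P[:,0]>lo)&(P[:,0]<hi)&(abs(P[:,1])<10)&(P[:,2]>38)&(P[:,2]<55)];print(lo,np.percentile(q[:,2],[2,50,98]),len(q))
for k in range(4): print(ctrl.read_state()['eef_pos'])
```

```text
[[ 41.   41.5  42.   42.5  43.   43.5  44.   44.5  45.5  47.   47.5  48.
   48.5]
 [  8.   47.  200.  366.  345.  136.   35.    3.    1.    1.    1.    1.
    2. ]]
42.9297117402528
42.9197091055338 832
14 [41.78 42.92 46.17] 363
18 [41.91 43.94 47.99] 197
[439.84 223.89 211.83]
[439.84 223.89 211.83]
[439.84 223.89 211.83]
[439.84 223.89 211.83]
```

play_rows([
  [0.9,0.35,0,2,0],
  [0.9,0.35,0,4,0],
  [0.9,0.35,0,5.5,0],
  [0.9,0.35,0,5.75,0],
  [0.9,0.35,1.5,5.75,0],
  [0.9,0.35,2.7,5.75,0],
  [0.9,0.35,2.7,5.75,0],
  [0.9,0.35,2.7,5.75,0],
  [0.9,0.35,2.7,5.75,0],
])

```text
clock: 6.1
eef_pos: [465.8, 228.3, 154.0]
tool_rot: [-3.141, 0.0, 1.571]
force: [0.5, 0.5, -1.2]
width: 20.3
gripper_force: 59.2
```

```bash
cat > m.py <<'E'
from h import *
s=ctrl.read_state();im,d=ctrl.get_image('wrist');p=s['eef_pos'];print(p,s['tool_rot'],s['force'],s['clock'])
P,u,v=wtool(d,d>0);C=im[v,u].astype(int)
am=(C[:,0]>C[:,2]+20)&(abs(P[:,0])<25)&(abs(P[:,1])<25)
F=P[am&(P[:,2]>38)&(P[:,2]<49)];B=P[am&(P[:,2]>55)&(P[:,2]<100)]
print('flange',F[:,:2].min(0),F[:,:2].max(0),np.median(F[:,2]),'barrel',len(B),B[:,:2].min(0) if len(B) else 0,B[:,:2].max(0) if len(B) else 0)
for n,zt,ys in(('plate',p[2]-105,range(6,42,6)),('keeper',p[2]-118,range(0,70,8))):
    for y in ys:
        yy=y+(493.4 if n=='plate' else 536)-p[0]
        Q=P[(abs(P[:,2]-zt)<3.5)&(abs(P[:,1]-yy)<3)&(abs(P[:,0])<45)&~am]
        s=np.sort(Q[:,0])
        if len(s)<10: continue
        g=np.diff(s);k=g.argmax();print(n,y,'gap',round(g[k],2),'mid',round((s[k]+s[k+1])/2,2),'z',round(np.median(Q[:,2]),2))
E
python3 m.py; python3 -c "
from h import *
im,d=ctrl.get_image('wrist');cv2.imwrite('pics/w3.png',im[:,:,::-1])"
```

```text
[465.82 228.33 154.02] [-3.14  0.    1.57] [ 0.5   0.48 -1.24] 6.1
flange [  0.18 -17.93] [20.24 16.94] 43.012434310179856 barrel 616 [  4.28 -11.04] [13.8   9.63]
plate 6 gap 34.16 mid 1.27 z 49.21
plate 12 gap 28.08 mid 0.93 z 49.25
plate 18 gap 23.01 mid 1.18 z 49.2
plate 24 gap 23.79 mid 0.67 z 49.2
plate 30 gap 23.75 mid 0.63 z 49.19
plate 36 gap 24.21 mid 0.94 z 49.19
keeper 0 gap 27.28 mid 0.99 z 36.38
keeper 8 gap 27.07 mid 0.88 z 36.24
keeper 16 gap 27.21 mid 0.84 z 36.25
keeper 24 gap 27.37 mid 0.83 z 36.18
keeper 32 gap 26.92 mid 1.03 z 36.2
keeper 40 gap 27.0 mid 0.75 z 36.17
keeper 48 gap 26.69 mid 0.58 z 36.23
keeper 56 gap 27.02 mid 0.72 z 36.23
keeper 64 gap 27.01 mid 0.64 z 36.22
```

View pics/w3.png

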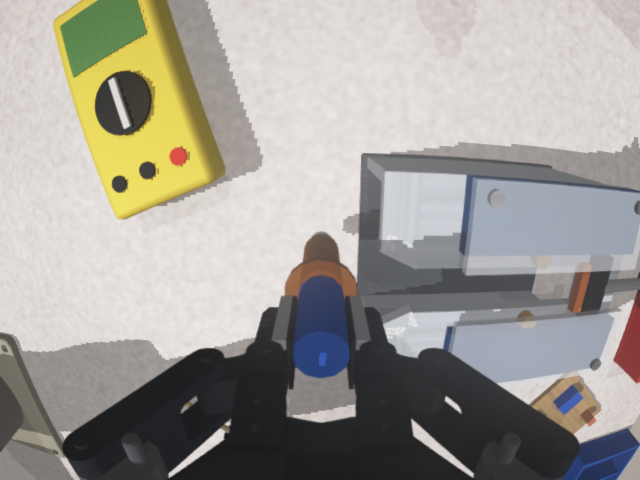

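play_rows([
  [0.9,-0.13,0,0,0],
  [0.9,-0.13,0.5,0,0],
  [0.9,-0.13,1,0,0],
  [0.9,-0.13,1.5,0,0],
  [0.9,-0.13,2,0,0],
  [0.9,-0.13,2.5,0,0],
  [0.9,-0.13,2.5,0,0],
  [0.9,-0.13,2.5,0,0],
])

```text
clock: 7.0
eef_pos: [491.4, 227.1, 153.7]
tool_rot: [-3.141, 0.0, 1.571]
force: [-0.2, -0.2, -1.3]
width: 20.6
gripper_force: 59.2
```

```bash
python3 m.py
```

```text
[491.37 227.08 153.7 ] [-3.14  0.    1.57] [-0.2  -0.16 -1.33] 7.0
flange [  0.61 -18.05] [20.47 16.98] 43.01548034852334 barrel 449 [  4.25 -11.04] [13.85  8.28]
plate 6 gap 0.97 mid 18.12 z 48.85
plate 12 gap 1.18 mid 14.36 z 48.86
plate 18 gap 0.39 mid 14.06 z 48.92
plate 24 gap 24.32 mid 1.89 z 48.9
plate 30 gap 23.98 mid 2.19 z 48.89
plate 36 gap 23.94 mid 2.19 z 48.9
keeper 0 gap 27.27 mid 2.14 z 35.93
keeper 8 gap 26.71 mid 2.3 z 35.9
keeper 16 gap 26.86 mid 2.28 z 35.9
keeper 24 gap 27.06 mid 2.27 z 35.92
keeper 32 gap 27.49 mid 2.08 z 35.9
keeper 40 gap 27.5 mid 2.11 z 35.86
keeper 48 gap 27.56 mid 1.91 z 35.91
keeper 56 gap 27.22 mid 1.98 z 35.93
keeper 64 gap 27.35 mid 2.1 z 35.91
```

play_rows([
  [0.9,-0.04,0.3,-0.05,0],
  [0.9,-0.04,0.8,-0.05,0],
  [0.9,-0.04,1.3,-0.05,0],
  [0.9,-0.04,1.8,-0.05,0],
  [0.9,-0.04,2.3,-0.05,0],
  [0.9,-0.04,2.8,-0.05,0],
  [0.9,-0.04,2.8,-0.05,0],
  [0.9,-0.04,2.8,-0.05,0],
])

```text
clock: 7.85
eef_pos: [519.4, 226.7, 154.2]
tool_rot: [-3.141, 0.0, 1.571]
force: [-0.6, -0.1, -0.5]
width: 20.6
gripper_force: 59.2
```

```bash
python3 m.py
```

```text
[519.36 226.66 154.21] [-3.14  0.    1.57] [-0.63 -0.13 -0.51] 7.85
flange [  0.91 -18.23] [20.12 16.96] 43.00670347227444 barrel 0 0 0
plate 6 gap 0.82 mid 19.93 z 49.36
plate 12 gap 0.71 mid 15.89 z 49.36
plate 18 gap 0.27 mid 16.97 z 49.35
plate 24 gap 0.28 mid 41.96 z 49.35
plate 30 gap 0.26 mid 21.81 z 49.44
plate 36 gap 1.0 mid 14.02 z 49.41
keeper 0 gap 0.28 mid 42.49 z 36.39
keeper 8 gap 0.26 mid 21.24 z 36.33
keeper 16 gap 26.9 mid 2.53 z 36.41
keeper 24 gap 26.93 mid 2.47 z 36.4
keeper 32 gap 26.6 mid 2.64 z 36.44
keeper 40 gap 26.93 mid 2.36 z 36.4
keeper 48 gap 27.5 mid 2.45 z 36.39
keeper 56 gap 26.92 mid 2.56 z 36.43
keeper 64 gap 27.21 mid 2.37 z 36.4
```

play_rows([
  [0.9,0,0.5,0,0],
  [0.9,0,1,0,0],
  [0.9,0,1.5,0,0],
  [0.9,0,2,0,0],
  [0.9,0,2.5,0,0],
  [0.9,0,3,0,0],
  [0.9,0,3,0,0],
])

```text
clock: 8.6
eef_pos: [550.4, 226.6, 154.3]
tool_rot: [3.141, -0.0, 1.57]
force: [-0.2, -0.2, -0.8]
width: 20.8
gripper_force: 59.2
```

play_rows([
  [0.9,0,0.3,0,0],
  [0.9,0,0.6,0,0],
  [0.9,0,0.9,0,0],
  [0.9,0,1.2,0,0],
  [0.9,0,1.2,0,0],
])

```text
clock: 9.1
eef_pos: [562.0, 226.7, 154.4]
tool_rot: [3.141, -0.0, 1.57]
force: [0.7, 0.8, -0.2]
width: 20.9
gripper_force: 59.2
```

```bash
cat > n.py <<'E'
from h import *
s=ctrl.read_state();im,d=ctrl.get_image('wrist');p=s['eef_pos'];print(p,s['tool_rot'],s['force'],s['torque'],s['clock'])
P,u,v=wtool(d,d>0);C=im[v,u].astype(int)
F=P[(C[:,0]>C[:,2]+20)&(np.hypot(P[:,0]-2.3,P[:,1]+.6)<19)&(P[:,2]>38)&(P[:,2]<49)]
print('flange',len(F),F[:,:2].min(0),F[:,:2].max(0),np.median(F[:,2]))
o=(C[:,0]>C[:,2]+60)&(abs(P[:,0]-2.3)<14)&(P[:,1]>20)&(P[:,2]>30)&(P[:,2]<60)
if o.sum()>5:print('orange',o.sum(),np.percentile(P[o],[2,50,98],axis=0))
k=P[(abs(P[:,2]-(p[2]-118))<3)&(P[:,1]>25)&(P[:,1]<645-p[0])&(abs(P[:,0])<35)];s=np.sort(k[:,0]);s=s[abs(s-2)<20];L=s[s>2].min();R=s[s<2].max();print('keeper mid',(L+R)/2,L-R,'z',np.median(k[:,2]))
E
python3 n.py
```

```text
[561.97 226.68 154.36] [ 3.14 -0.    1.57] [ 0.74  0.84 -0.19] [ 0.   -0.    0.02] 9.1
flange 804 [  0.85 -18.19] [17.95 16.94] 43.00692256402739
orange 543 [[-11.05  51.44  41.46]
 [  0.37  54.19  42.59]
 [ 12.97  57.39  46.62]]
keeper mid 2.048288544570987 26.247002004870367 z 36.59379520746761
```

play_rows([
  [0.9,0,0.3,0,0],
  [0.9,0,0.6,0,0],
  [0.9,0,0.9,0,0],
  [0.9,0,0.9,0,0],
])

```text
clock: 9.55
eef_pos: [570.6, 226.6, 154.2]
tool_rot: [-3.141, 0.0, 1.571]
force: [-0.4, 0.3, -0.5]
width: 20.3
gripper_force: 59.2
```

play_rows([
  [0.9,0,0.2,0,0],
  [0.9,0,0.4,0,0],
  [0.9,0,0.4,0,0],
])

```text
clock: 9.85
eef_pos: [573.4, 226.6, 153.8]
tool_rot: [-3.139, 0.001, 1.571]
force: [-5.1, -0.3, -1.2]
width: 20.7
gripper_force: 59.1
```

play_rows([
  [0.9,0,0.2,0,0],
  [0.9,0,0.4,0,0],
  [0.9,0,0.4,0,0],
])

```text
clock: 10.15
eef_pos: [578.7, 226.6, 154.1]
tool_rot: [3.141, 0.0, 1.571]
force: [-3.4, -0.3, -2.2]
width: 20.5
gripper_force: 59.1
```

play_rows([
  [0.9,0,0.2,0,0],
  [0.9,0,0.4,0,0],
  [0.9,0,0.6,0,0],
  [0.9,0,0.6,0,0],
])

```text
clock: 10.55
eef_pos: [585.9, 226.7, 154.6]
tool_rot: [3.139, -0.001, 1.57]
force: [-1.0, -0.4, -2.3]
width: 20.2
gripper_force: 59.1
```

```bash
python3 n.py
```

```text
[585.91 226.67 154.64] [ 3.14 -0.    1.57] [-0.95 -0.38 -2.27] [-0.01  0.16 -0.02] 10.55
flange 822 [  0.14 -18.38] [19.61 16.95] 42.95564342751187
orange 536 [[-10.66  27.32  41.69]
 [  1.1   30.38  42.93]
 [ 12.45  33.31  44.84]]
keeper mid 2.2574265549751615 26.970486334218023 z 36.98422218307677
```

play_rows([
  [0.9,0,0.2,0.04,0],
  [0.9,0,0.4,0.04,0],
  [0.9,0,0.6,0.04,0],
  [0.9,0,0.8,0.04,0],
  [0.9,0,0.8,0.04,0],
])

```text
clock: 11.1
eef_pos: [593.5, 226.7, 154.1]
tool_rot: [3.14, -0.0, 1.57]
force: [0.4, -0.2, -1.0]
width: 20.2
gripper_force: 59.1
```

```bash
python3 n.py
```

```text
[593.52 226.68 154.12] [ 3.14 -0.    1.57] [ 0.35 -0.24 -1.01] [-0.08 -0.26  0.03] 11.1
flange 810 [  0.75 -18.4 ] [20.43 16.93] 42.97285828977432
orange 392 [[-4.1  20.08 40.38]
 [ 4.69 22.74 42.3 ]
 [13.34 25.59 43.76]]
keeper mid 2.0330401689988165 26.41119458153723 z 36.42127479355322
```

play_rows([
  [0.9,0,0.1,0,0],
  [0.9,0,0.2,0,0],
  [0.9,0,0.3,0,0],
  [0.9,0,0.3,0,0],
  [0.9,0,0.3,0,0],
])

```text
clock: 11.65
eef_pos: [595.6, 226.6, 153.9]
tool_rot: [3.141, 0.0, 1.571]
force: [0.5, 0.1, -1.2]
width: 20.2
gripper_force: 59.1
```

play_rows([
  [0.9,0,0.1,0,0],
  [0.9,0,0.1,0,0],
  [0.9,0,0.1,0,0],
])

```text
clock: 11.95
eef_pos: [596.3, 226.9, 153.9]
tool_rot: [-3.141, -0.0, 1.571]
force: [-0.5, 0.0, -1.8]
width: 20.5
gripper_force: 59.1
```

play_rows([
  [0.9,0,0.1,0,0],
  [0.9,0,0.1,0,0],
  [0.9,0,0.1,0,0],
])

```text
clock: 12.25
eef_pos: [596.8, 226.8, 153.8]
tool_rot: [-3.14, 0.0, 1.571]
force: [-3.1, 0.1, 0.8]
width: 20.3
gripper_force: 59.2
```

play_rows([
  [0.9,0,0.1,0,0],
  [0.9,0,0.1,0,0],
  [0.9,0,0.1,0,0],
])

```text
clock: 12.55
eef_pos: [597.5, 226.9, 153.8]
tool_rot: [-3.14, 0.0, 1.571]
force: [-5.1, -0.4, 1.8]
width: 20.5
gripper_force: 59.4
```

play_rows([
  [0.9,0,0.1,0,0],
  [0.9,0,0.15,0,0],
  [0.9,0,0.15,0,0],
  [0.9,0,0.15,0,0],
])

```text
clock: 12.95
eef_pos: [598.1, 226.8, 153.7]
tool_rot: [-3.138, 0.0, 1.571]
force: [-6.8, 0.3, 3.5]
width: 20.4
gripper_force: 59.7
```

play_rows([
  [0.9,0,0.05,-0.03,0],
  [0.9,0,0.1,-0.05,0],
  [0.9,0,0.12,-0.05,0],
  [0.9,0,0.12,-0.05,0],
])

```text
clock: 13.35
eef_pos: [598.5, 226.9, 153.8]
tool_rot: [-3.136, 0.001, 1.571]
force: [-8.9, -0.3, 3.0]
width: 20.6
gripper_force: 59.6
```

```bash
python3 n.py
```

```text
[598.48 226.88 153.84] [-3.14  0.    1.57] [-8.94 -0.26  2.99] [-0.03  1.89  0.01] 13.35
flange 795 [ -0.63 -18.42] [12.99 18.29] 42.94028043619605
orange 185 [[-3.51 20.1  40.82]
 [ 4.74 21.45 41.84]
 [12.75 22.8  43.08]]
keeper mid 5.0419518529520175 20.17082481659456 z 35.846076815226
```

play_rows([
  [0.9,0,0.05,-0.02,0],
  [0.9,0,0.1,-0.04,0],
  [0.9,0,0.12,-0.04,0],
  [0.9,0,0.12,-0.04,0],
])

```text
clock: 13.8
eef_pos: [598.8, 226.9, 153.9]
tool_rot: [-3.134, 0.001, 1.572]
force: [-10.6, -0.4, 2.8]
width: 20.2
gripper_force: 59.6
```

play_rows([
  [0.9,0,0.04,0,0],
  [0.9,0,0.06,0,0],
  [0.9,0,0.06,0,0],
  [0.9,0,0.06,0,0],
  [0.9,0,0.06,0,0],
  [0.9,0,0.06,0,0],
  [0.9,0,0.06,0,0],
  [0.9,0,0.06,0,0],
  [0.9,0,0.06,0,0],
  [0.9,0,0.06,0,0],
])

```text
clock: 14.8
eef_pos: [599.1, 226.9, 153.9]
tool_rot: [-3.133, 0.001, 1.572]
force: [-10.3, -0.3, 2.7]
width: 20.4
gripper_force: 59.7
```

```bash
python3 n.py
```

```text
[599.06 226.85 153.87] [-3.13  0.    1.57] [-10.29  -0.3    2.7 ] [0.01 2.43 0.04] 14.8
flange 799 [ -1.18 -18.4 ] [17.44 18.19] 42.96985094156264
orange 180 [[-3.57 20.07 40.56]
 [ 4.49 21.38 41.85]
 [12.86 22.67 43.11]]
keeper mid 8.262117107413879 13.607540181353855 z 35.74690814512543
```

play_rows([
  [0.9,0,-0.2,0.02,0],
  [0.9,0,-0.4,0.05,0],
  [0.9,0,-0.6,0.08,0],
  [0.9,0,-0.7,0.1,0],
  [0.9,0,-0.7,0.1,0],
  [0.9,0,-0.7,0.1,0],
])

```text
clock: 15.45
eef_pos: [596.6, 226.8, 153.9]
tool_rot: [3.14, -0.0, 1.571]
force: [-2.0, 1.2, -1.1]
width: 20.6
gripper_force: 59.3
```

```bash
python3 n.py
```

```text
[596.55 226.8  153.89] [ 3.14 -0.    1.57] [-2.01  1.24 -1.12] [ 0.1   0.39 -0.01] 15.45
flange 796 [  0.23 -18.37] [16.02 18.28] 42.97318110231896
orange 200 [[-3.58 20.1  40.78]
 [ 4.54 21.56 42.13]
 [12.46 22.98 43.44]]
keeper mid 1.8918362535731816 26.54439254095321 z 36.12374560640936
```

play_rows([
  [0.9,0,-0.07,0.05,0],
  [0.9,0,-0.07,0.09,0],
  [0.9,0,-0.07,0.09,0],
  [0.9,0,-0.07,0.09,0],
])

```text
clock: 15.9
eef_pos: [595.7, 226.6, 153.0]
tool_rot: [3.141, -0.0, 1.571]
force: [-0.2, -0.3, -0.3]
width: 20.3
gripper_force: 59.3
```

play_rows([
  [0.7,0,0,0,0],
  [0.6,0,0,0,0],
  [0.4,0,0,0,0],
  [0.4,0,0,0,0],
  [0.4,0,0,0,0],
  [0.4,0,0,0,0],
])

```text
clock: 16.5
eef_pos: [595.2, 226.8, 152.9]
tool_rot: [3.142, -0.0, 1.571]
force: [0.2, -0.5, 0.1]
width: 51.2
gripper_force: 0.0
```

Run:
```python
from h import *
im,d=ctrl.get_image('wrist');cv2.imwrite('pics/w4.png',im[:,:,::-1])
```

```text
(no output)
```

View pics/w4.png

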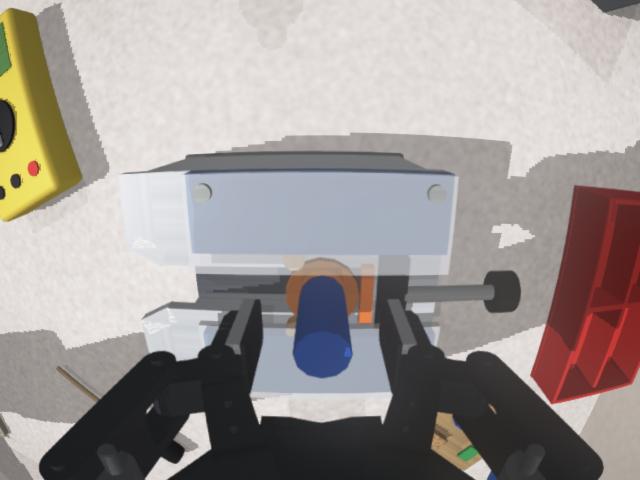

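The wrist picture shows the cartridge free of the fingers. Its flange is at the cushion (366,293) and both brass rollers are behind it (293,262 and 291,325). I'm backing straight up.

play_rows([
  [0.4,0,0,-0.5,0],
  [0.4,0,0,-2,0],
  [0.4,0,0,-5,0],
  [0.4,0,0,-8,0],
  [0.4,0,0,-11,0],
  [0.4,0,0,-13,0],
  [0.4,0,0,-13,0],
  [0.4,0,0,-13,0],
])

```text
clock: 17.35
eef_pos: [595.2, 226.7, 283.8]
tool_rot: [3.14, -0.001, 1.571]
force: [-1.2, 0.3, -0.8]
width: 51.3
gripper_force: 0.0
```

Run:
```python
from h import *
s=ctrl.read_state();p=s['eef_pos'];im,d=ctrl.get_image('wrist');print(p,s['force'])
P,u,v=wtool(d,d>0);C=im[v,u].astype(int);W=np.c_[p[0]+P[:,1],p[1]+P[:,0],p[2]-P[:,2]]
n=(abs(W[:,0]-595)<30)&(abs(W[:,1]-228)<30)
b=n&(W[:,2]>155)&(W[:,2]<170)&(C[:,2]>C[:,0]+40);print('top',b.sum(),W[b].mean(0))
f=n&(W[:,2]>100)&(W[:,2]<116)&(C[:,0]>C[:,2]+25)
print('flange',f.sum(),np.percentile(W[f],[1,50,99],axis=0))
cv2.imwrite('pics/w5.png',np.hstack([im[100:400,100:500,::-1],]))
im,d=ctrl.get_image('side');cv2.imwrite('pics/s5.png',cv2.resize(im[120:280,180:380,::-1],(800,640))[:600])
```

```text
[595.24 226.73 283.76] [-1.22  0.31 -0.8 ]
top 748 [594.83 229.49 159.68]
flange 721 [[577.75 214.04 106.42]
 [607.98 231.04 110.35]
 [619.28 240.75 113.31]]
```

View pics/w5.png

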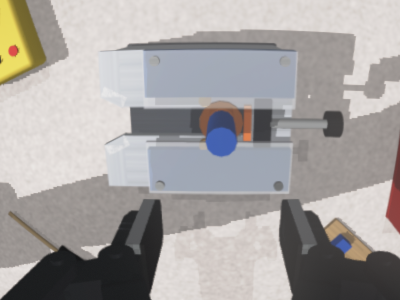

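View pics/s5.png

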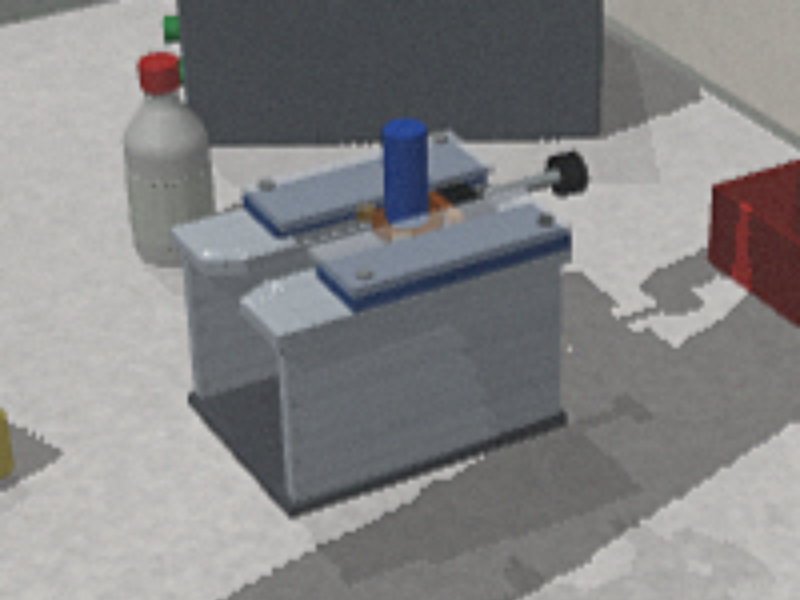

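The cartridge hangs upright in the holder with its top at z ≈ 160, as it should be when seated. The flange is at the cushion and the gripper is clear.

```bash
python3 -c "
from cell import ctrl
print(ctrl.finish_job())"
```

```text
the job is handed in; nothing more can be done
None
```

The cartridge is in the holder, pressed onto the cushion at about 10 N for a second, and left hanging upright behind both catches; the job is handed in, with no verdict returned.

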